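Serve the round bun with the tongs

TASK

Breakfast in bed: grip the serving tongs, close their jaws on the small round bun on the wooden board, and lift it over to the empty plate without touching the bun with the robot itself. Finish while still holding the bun in the tongs, over the middle of the plate and at least a hand's width (9 cm) above it; do not put it down or let go. Leave the two other rolls where they are.

Things in the scene. Friction and masses are not known exactly. Their poses are not given: they have to be found in the camera images.
- tongs: steel spring tongs lying on their side on the table: two upright strips 4 mm thick and 22 mm high, joined by a round post at the tail; 195 mm long, 115 g. Origin: on the centre line, at the underside, at the place to grip (near the centre of mass), 85 mm ahead of the tail pivot; x runs along the tongs to the jaws, y across them (the way they close), z up
- tongs_grip (a point): grip point, 11 mm above the tongs' origin, same axes. Here the tongs are 62 mm wide over the outsides unsqueezed, about 36 mm when the jaws meet the bun; the strips beside it are near parallel for 65 mm. Squeezed to 54-57 mm they can be lifted and carried with the jaws still open (about 70 mm); then squeeze with about 20 N to hold the bun
- tongs_jaw (a point): point midway between the jaws, 80 mm ahead of the tongs' origin along x and 11 mm above their underside; same axes. Jaws 22 mm high, each a shallow V reaching 20 mm ahead of and behind this point; open, 85 mm apart inside and about 105 mm outside
- tongs_left (a joint): how far each arm of the tongs is squeezed (both move evenly): 0 rad fully open, about 0.15 when the jaws meet the bun, 0.22 at the stop. The spring pushes back on each finger at the grip point with 3.5 N at 0 and 5.6 N at 0.15 rad, and opens the tongs again when released
- bun: the small round bun, a domed brown disc 47 mm across and 36 mm high, 35 to 55 g, sides nearly upright from 6 to 20 mm height; origin at the centre of its underside. It stands on the wooden board, in any of three places of a row about 95 mm apart
- bun_mid (a point): point inside the bun on its axis, 16 mm above its underside: where the jaws should take it
- finger_roll: oblong roll 78 x 33 x 30 mm of the same crust on the board; origin at the centre of its underside, x along its length. Stays where it is
- square_roll: square roll 44 x 44 x 34 mm of the same crust on the board; origin at the centre of its underside. Stays where it is
- board: fixed light wooden board 110 (x) x 300 (y) x 12 mm thick lying on the table; the three rolls stand in a row along its y axis; origin at the centre of its underside
- plate: empty white dinner plate, fixed, 170 mm across, rim 18 mm high; origin at the centre of its underside. Plate and board may be on either side
Not all that is in view belongs to the job. What is shaped like the bun but black is not meant.

How it is judged:
By the outcome, as a careful person would: the job done as asked, in the order asked, and still so for the second after the job is handed in, while the arm keeps its last pose, push and grip.
It also fails if it takes over 46 s, if anything falls off the work surface, if the arm or the gripper's body presses on something with over 40 N, if the wrist force passes 120 N, or if a joint passes its speed limit or range.

ROBOT

A 6-joint arm with a two-finger parallel gripper is mounted at the origin on the work surface. World frame = base frame: x ahead of the robot, y to its left, z up, the work surface at z = 0. Lengths are in m, angles in rad, forces in N, time in s.
With the tool pointing down it reaches from about 0.275 to 0.775 m from the base axis. Payload 14.6 kg.
Tool frame: the origin (TCP) lies at the very end of the fingers, on their centre line; the grasp point (between the pads) lies 19 mm behind it; z points along the fingers, y is the line along which they close (so a half turn about z gives the same grasp; the last joint's range is limited). The gripper opens to 85 mm and grips with 20 to 120 N. Pads are 22 mm wide; open, the fingers measure 114 mm over their backs; the gripper's body (76 mm by 85 mm) begins 54 mm behind the grasp point. The pads swing forward as they close: fully open they stand 13 mm farther back than shut.
Start: joints at [-1.413, 0.263, -0.048, 1.259, 0, 1.415], TCP at [0.162, -0.5, 0.231] pointing down, gripper open.
Joint ranges: [-2.65, 2.65], [-0.89, 1.7], [-1.18, 1.37], [-2.13, 2.11], [-1.35, 1.29], [-3.14, 3.14]. Speed limits (rad/s): [1.89, 1.89, 2.57, 2.79, 3.14, 3.14].

INTERFACE

Orientations are given as a unit quaternion [w, x, y, z].
In Python, from workcell import read_state, snapshot, job_done gives the robot as it stands. The module is installed in compiled form; this text tells all that it offers.
- The arm moves only by the shell command python3 -m jog 'ROWS' [FORCE]. ROWS is JSON, a list that holds one entry, the list of rows, each a list of 7 numbers: the shift along the tool's x, y, z each as a share of 0.15 m, from -1 to 1, then the turn, a rotation vector about the tool's x, y, z each as a share of 0.5 rad, from -1 to 1, then the closure, from -1 (fully open) to 1 (shut). A call has exactly 8 rows; each row is the pose to reach, as a shift and turn from the pose commanded when the call began, along the tool's axes at that moment; what a row does not reach only later rows make up. A row lasts 1/10 s, in which the tool goes at most 50 mm and 8.59 degrees, less where a joint would pass 70% of its speed; a pose out of reach is approached as far as the arm can. A call with a number of a shift or a turn outside -1 to 1 is refused whole. A call with a gripper value outside its range is refused whole. The fingers move at their own pace and stop on an object; FORCE is the grip in N (left out, the last holds). Time passes only in rows, so rows that repeat a pose let the fingers close, or fill a call up. It gives the time, the measured TCP pose, the force, the opening and the grip force at its end, in the units of the state.
- read_state(): the state, without advancing time (a new reading comes with each control period).
- snapshot(name): name is "side" or "top"; returns a dict with "frame" (384x512x3 uint8, blue, green, red), "fov_y" (degrees; the focal length in pixels is half the picture's height over the tangent of half this angle, whatever the lens; pixels are square), "cx", "cy" (the principal point, pixels), "dist_coeffs" ([k1, k2, p1, p2, k3] as OpenCV has them; the pictures are not rectified), "rvec" (rotation vector, rad) and "tvec" (3), from world to camera coordinates, as OpenCV has them. Camera axes: x right, y down, z forward; pixel columns grow to the right and rows downward; lengths in m; the calibration is good to about 2 mm. A picture is of the moment at which its call begins. There is no depth.
- job_done(): hands the job in; it is judged then, once.
The state is a dict: "time_s": time; "qpos": joint angles; "dq": joint speeds; "tau": joint torques, N m; "ee_pos": TCP position; "tcp_rot": TCP orientation; "force": force on the tool from outside, world axes, zero at the start; "torque": the same for the moment, N m; "gripper_width": finger opening in m; "grasp_force": force on a finger pad.
Only numpy, scipy, OpenCV 4.12 (cv2) and the standard library are available. Lean on these libraries where they do the work, as an engineer would, in place of code of your own. Each camera call takes 0.05 s, during which the arm holds its last target. There are 200 camera calls.

## Working session

There is one attempt and no reset: what is moved stays moved. The work goes in short steps, Python scripts to look and compute and a shell command to move; the robot and the scene stay as the last step left them, time stands still between calls to the robot, and variables do not carry over. Pictures are saved under pics/ and viewed, at most 10 in all, crops included, and the job is handed in when it is done.

```bash
mkdir -p pics; cat > h.py <<'E'
import numpy as np, cv2, pickle
from workcell import read_state, snapshot
def take(n,tag):
    s=snapshot(n); cv2.imwrite(f'pics/{tag}.png',s['frame']); pickle.dump(s,open(f'{tag}.pkl','wb')); return s
def cam(s):
    h=s['frame'].shape[0]; f=h/2/np.tan(np.radians(s['fov_y'])/2)
    return np.array([[f,0,s['cx']],[0,f,s['cy']],[0,0,1.]]),np.array(s['dist_coeffs'],float),cv2.Rodrigues(np.array(s['rvec'],float))[0],np.array(s['tvec'],float).ravel()
def pix2z(s,px,z):
    K,d,R,t=cam(s); u=cv2.undistortPoints(np.array(px,float).reshape(-1,1,2),K,d).reshape(-1,2)
    D=np.c_[u,np.ones(len(u))]@R; c=-R.T@t
    return c+D*((z-c[2])/D[:,2])[:,None]
def proj(s,P):
    K,d,R,t=cam(s); return cv2.projectPoints(np.array(P,float).reshape(-1,3),R,t,K,d)[0].reshape(-1,2)
E
python3 - <<'E'
from h import *
a=take('top','top0');b=take('side','side0')
for s in(a,b): print(-cam(s)[2].T@cam(s)[3],s['fov_y'])
print({k:np.round(v,3) for k,v in read_state().items()})
E
```

```text
[0.42365628 0.0412828  1.00482267] 47.00269930014788
[0.41011635 0.63519474 0.6457921 ] 50.29652641754239
{'time_s': np.float64(0.1), 'qpos': array([-1.413,  0.263, -0.049,  1.259, -0.   ,  1.416]), 'dq': array([0.   , 0.001, 0.002, 0.   , 0.   , 0.   ]), 'tau': array([ 6.0000e-03, -6.3858e+01,  3.8506e+01,  1.0000e-02,  0.0000e+00,
       -0.0000e+00]), 'ee_pos': array([ 0.162, -0.499,  0.231]), 'tcp_rot': array([-0.   ,  0.988,  0.156, -0.   ]), 'force': array([ 0.157,  0.283, -0.652]), 'torque': array([-0.051,  0.013, -0.003]), 'grasp_force': np.float64(0.0), 'gripper_width': np.float64(0.086)}
```

View pics/top0.png

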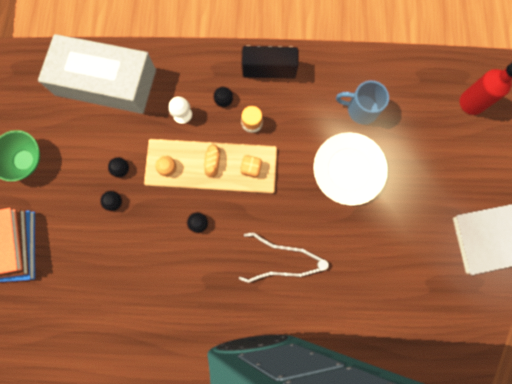

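View pics/side0.png

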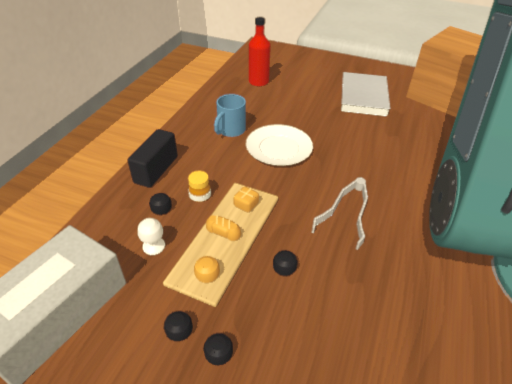

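Top view: the tongs have their tail post at (322,265) and jaw tips near (247,235) and (243,280), the plate is at (350,168), and the board is centred at (211,166).

Things that could be taken for the bun: round brown roll (165,165), square roll (252,166), finger roll (211,160), yellow jar (252,118), egg cup (180,108), and black discs at (223,97), (119,167), (111,201) and (198,222). I choose (165,165).

```bash
python3 - <<'E'
from h import *
import pickle
a=pickle.load(open('top0.pkl','rb'));b=pickle.load(open('side0.pkl','rb'))
A=cv2.resize(a['frame'][130:290,135:335],None,fx=4,fy=4,interpolation=cv2.INTER_CUBIC)[:600]
A=cv2.resize(a['frame'][140:290,135:335],None,fx=4,fy=4,interpolation=cv2.INTER_CUBIC)
cv2.imwrite('pics/c1.png',A)
print('tail',pix2z(a,[[322,265]],.022),pix2z(b,[[361,184]],.022))
print('tips',pix2z(a,[[247,235],[241,280]],.022))
print('bun mid',pix2z(a,[[165,165.5]],.012+.03), pix2z(b,[[206,268]],.012+.018))
hsv=cv2.cvtColor(a['frame'],cv2.COLOR_BGR2HSV)
w=((hsv[...,1]<40)&(hsv[...,2]>150)).astype(np.uint8)
n,l,st,c=cv2.connectedComponentsWithStats(w)
for i in range(1,n):
    if st[i,4]>150: print(st[i],c[i],pix2z(a,[c[i]],.018))
i=l[168,350]; m=l==i; print(pix2z(a,[[st[i,0],c[i][1]],[st[i,0]+st[i,2],c[i][1]]],.018))
print('board corners',pix2z(a,[[148,140],[277,147],[275,193],[145,185]],.012))
E
```

```text
tail [[ 0.43089436 -0.10455124  0.022     ]] [[ 0.43059507 -0.09308303  0.022     ]]
tips [[0.49372958 0.0624436  0.022     ]
 [0.39495522 0.07314637 0.022     ]]
bun mid [[0.64338642 0.24971295 0.042     ]] [[0.64907627 0.25256641 0.03      ]]
[  39   36  107   63 4536] [92.74404762 66.68342152] [[0.89143999 0.44767238 0.018     ]]
[169  97  17  18 235] [176.94042553 105.69787234] [[0.79405015 0.23556763 0.018     ]]
[ 314  133   73   72 4136] [350.30367505 168.32108317] [[ 0.65175864 -0.17118561  0.018     ]]
[ 458  205   54   69 2929] [487.22567429 238.6445886 ] [[ 0.49479242 -0.48755346  0.018     ]]
[[ 0.64975741 -0.08725445  0.018     ]
 [ 0.65386622 -0.25692406  0.018     ]]
board corners [[ 0.7105692   0.29995796  0.012     ]
 [ 0.69995595 -0.00188758  0.012     ]
 [ 0.59140042  0.00122308  0.012     ]
 [ 0.60344633  0.29973965  0.012     ]]
```

View pics/c1.png

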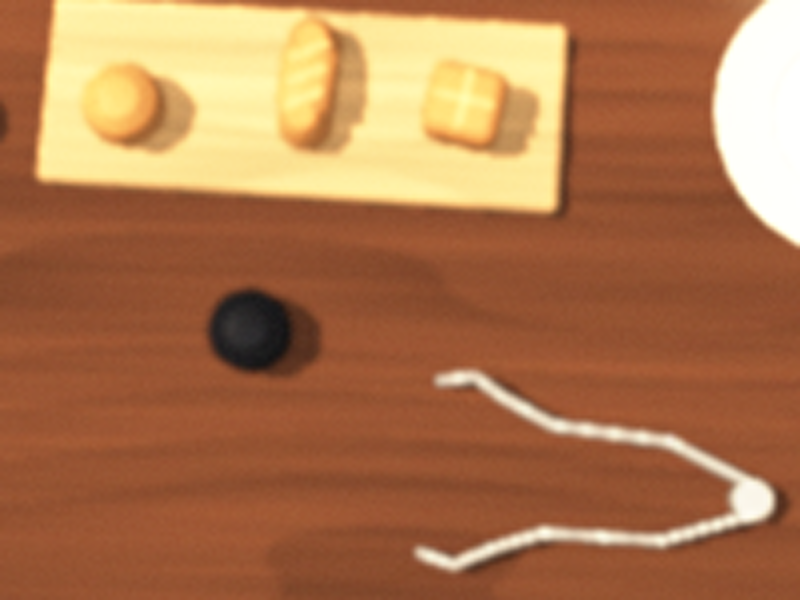

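The crop confirms the choice: a round, domed brown bun at crop (122,103), which is px (165.5,165.7). It also shows the tong kinks clearly, so I fit the tongs pose next.

```bash
cat >> h.py <<'E'
from scipy.spatial.transform import Rotation as Ro
def go(pos,yaw,st=None):
    """shift in tool axes (units .15 m) and yaw change (units .5 rad about tool z) to reach pos with tool x at yaw, tool down"""
    st=st or read_state(); R=Ro.from_quat(np.array(st['tcp_rot'])[[1,2,3,0]]).as_matrix()
    d=R.T@(np.array(pos)-st['ee_pos'])/.15
    y=np.arctan2(R[1,0],R[0,0]); dy=-(yaw-y)
    print('shift',d.round(3),'turn z',round(dy/.5,3),'| yaw now',round(y,3),'tilt',np.degrees(np.arccos(-R[2,2])).round(2))
E
python3 - <<'E'
from h import *
a=pickle.load(open('top0.pkl','rb'));b=pickle.load(open('side0.pkl','rb'))
c=np.array([[475,375],[455,567],[752,500],[672,441],[556,427],[663,541],[546,532]],float)
p=pix2z(a,(c+.5)/4-.5+[135,140],.021)[:,:2]
mid=(p[0]+p[1])/2; v=mid-p[2]; print(p.round(4)); print('len',np.linalg.norm(v),'psi',np.arctan2(v[1],v[0]),'width jaws',np.linalg.norm(p[0]-p[1]))
g=p[3:].mean(0); print('grip mid',g,'along from tail',np.linalg.norm(g-p[2]), 'w',np.linalg.norm(p[3]-p[5]),np.linalg.norm(p[4]-p[6]))
w=p[0]+p[1]; q=(p[3:7].mean(0)-p[2]); print('psi2',np.arctan2(q[1],q[0])); print('origin', p[2]+.085*v/np.linalg.norm(v))
print('black',pix2z(a,[[198,222],[119,167],[111,201],[223,97]],.02).round(3))
# project predicted into side for check
o=p[2]+.085*v/np.linalg.norm(v); print('side px tail,jaw',proj(b,[[*p[2],.022],[*p[0],.022],[*p[1],.022]]))
# bun by color blob both views
def cen(s,u,v,r,z):
    f=s['frame']; h=cv2.cvtColor(f,cv2.COLOR_BGR2HSV); print(h[v,u],h[v,u+r+2],h[v-r-2,u])
cen(a,165,165,12,.02)
E
```

```text
[[ 0.4977  0.0484]
 [ 0.3923  0.057 ]
 [ 0.4317 -0.1061]
 [ 0.4634 -0.0616]
 [ 0.4699  0.0029]
 [ 0.4086 -0.057 ]
 [ 0.4123  0.0074]]
len 0.15930095428405908 psi 1.4874444482468097 width jaws 0.10576707181366139
grip mid [ 0.43851564 -0.02707066] along from tail 0.07930513085214738 w 0.05500451010235202 0.057763973389440205
psi2 1.4853207571151106
origin [ 0.43882195 -0.02138136]
black [[0.52  0.173 0.02 ]
 [0.643 0.361 0.02 ]
 [0.563 0.373 0.02 ]
 [0.817 0.127 0.02 ]]
side px tail,jaw [[361.59474442 180.34032178]
 [315.86445814 218.03754244]
 [365.47942938 235.67680004]]
[ 23 127 255] [ 16 136 210] [ 23 101 253]
```

```bash
python3 - <<'E'
from h import *
st=read_state(); R=Ro.from_quat(np.array(st['tcp_rot'])[[1,2,3,0]]); p=np.array(st['ee_pos'])
T=np.array([.4385,-.026,.231]); n=5
for k in range(9):
    d=(T-p)/max(1,n-k); print(k,(R.inv().apply(d)/.15).round(3)); p=p+d; R=R*Ro.from_rotvec([0,0,-.4795])
print(R.as_matrix()[:,0])
E
R='[-0.26,-0.67,0,0,0,-0.96,-0.7]'
python3 -m jog '[[[0.16,-0.71,0,0,0,-0.96,-0.7],[0.16,-0.71,0,0,0,-0.96,-0.7],[0.16,-0.71,0,0,0,-0.96,-0.7],[0.16,-0.71,0,0,0,-0.96,-0.7],[0.16,-0.71,0,0,0,-0.96,-0.7],[0.16,-0.71,0,0,0,-0.96,-0.7],[0.16,-0.71,0,0,0,-0.96,-0.7],[0.16,-0.71,0,0,0,-0.96,-0.7]]]' 20 2>&1 | head -c 10; false
```

```text
0 [ 0.546 -0.487  0.   ]
1 [ 0.709 -0.18   0.   ]
2 [0.712 0.167 0.   ]
3 [0.554 0.477 0.   ]
4 [0.272 0.679 0.   ]
5 [-0. -0. -0.]
6 [0. 0. 0.]
7 [0. 0. 0.]
8 [0. 0. 0.]
[-8.40107542e-02 -9.96464441e-01 -9.00310652e-04]
time_s: 0.
```

I sent a guessed row there before reading the computed ones. I'll check where it left the arm and re-plan from that pose.

```bash
python3 - <<'E'
from h import *
st=read_state(); print(st['time_s'],np.round(st['ee_pos'],4),np.round(st['qpos'],3),st['gripper_width'],np.round(st['force'],1))
R=Ro.from_quat(np.array(st['tcp_rot'])[[1,2,3,0]]); p=np.array(st['ee_pos'])
go([.4385,-.026,.231],-1.655)
T=np.array([.4385,-.026,.231]); n=5
for k in range(8):
    d=(T-p)/max(1,n-k); print(k,(R.inv().apply(d)/.15).round(3)); p=p+d; R=R*Ro.from_rotvec([0,0,-.48])
E
```

```text
0.9 [ 0.1516 -0.391   0.2311] [-1.396  0.082 -0.279  1.21  -0.     0.954] 0.07219737856453283 [-0.  -0.1 -0.7]
shift [ 3.075e+00 -3.480e-01  1.000e-03] turn z 4.894 | yaw now 0.792 tilt 0.03
0 [ 0.615 -0.07   0.   ]
1 [0.578 0.222 0.   ]
2 [0.41  0.464 0.   ]
3 [0.149 0.601 0.   ]
4 [-0.145  0.602  0.   ]
5 [ 0. -0. -0.]
6 [0. 0. 0.]
7 [0. 0. 0.]
```

```bash

python3 -m jog '[[[0.62,-0.07,0,0,0,-0.96,-0.7],[0.62,-0.07,0,0,0,-0.96,-0.7],[0.62,-0.07,0,0,0,-0.96,-0.7],[0.62,-0.07,0,0,0,-0.96,-0.7],[0.62,-0.07,0,0,0,-0.96,-0.7],[0.62,-0.07,0,0,0,-0.96,-0.7],[0.62,-0.07,0,0,0,-0.96,-0.7],[0.62,-0.07,0,0,0,-0.96,-0.7]]]' 20
python3 -m jog '[[[0.58,0.22,0,0,0,-0.96,-0.7],[0.58,0.22,0,0,0,-0.96,-0.7],[0.58,0.22,0,0,0,-0.96,-0.7],[0.58,0.22,0,0,0,-0.96,-0.7],[0.58,0.22,0,0,0,-0.96,-0.7],[0.58,0.22,0,0,0,-0.96,-0.7],[0.58,0.22,0,0,0,-0.96,-0.7],[0.58,0.22,0,0,0,-0.96,-0.7]]]' 20 | head -3
python3 -m jog '[[[0.41,0.46,0,0,0,-0.96,-0.7],[0.41,0.46,0,0,0,-0.96,-0.7],[0.41,0.46,0,0,0,-0.96,-0.7],[0.41,0.46,0,0,0,-0.96,-0.7],[0.41,0.46,0,0,0,-0.96,-0.7],[0.41,0.46,0,0,0,-0.96,-0.7],[0.41,0.46,0,0,0,-0.96,-0.7],[0.41,0.46,0,0,0,-0.96,-0.7]]]' 20 | head -3
python3 -m jog '[[[0.15,0.6,0,0,0,-0.96,-0.7],[0.15,0.6,0,0,0,-0.96,-0.7],[0.15,0.6,0,0,0,-0.96,-0.7],[0.15,0.6,0,0,0,-0.96,-0.7],[0.15,0.6,0,0,0,-0.96,-0.7],[0.15,0.6,0,0,0,-0.96,-0.7],[0.15,0.6,0,0,0,-0.96,-0.7],[0.15,0.6,0,0,0,-0.96,-0.7]]]' 20 | head -3
python3 - <<'E'
from h import *
st=read_state(); print(st['time_s'],np.round(st['ee_pos'],4),np.round(st['qpos'],3)); go([.4385,-.026,.08],-1.655)
E
```

```text
time_s: 1.7
ee_pos: [0.2093, -0.3174, 0.2312]
tcp_rot: [-0.0, 0.805, 0.594, 0.0]
force: [0.1, 0.6, 0.1]
gripper_width: 0.0726
grasp_force: 0.0
time_s: 2.5
ee_pos: [0.2664, -0.2439, 0.2312]
tcp_rot: [-0.0, 0.64, 0.768, 0.0]
time_s: 3.3
ee_pos: [0.3231, -0.171, 0.2313]
tcp_rot: [0.0, 0.44, 0.898, 0.0]
time_s: 4.1
ee_pos: [0.3803, -0.0979, 0.2313]
tcp_rot: [0.0, 0.214, 0.977, 0.0]
4.1 [ 0.3803 -0.0979  0.2313] [-0.46   0.036 -0.329  1.206  0.    -0.03 ]
shift [-0.153  0.598  1.009] turn z 8.733 | yaw now 2.711 tilt 0.0
```

```bash

python3 -m jog '[[[-0.15,0.6,0,0,0,-0.96,-0.7],[-0.15,0.6,0,0,0,-0.96,-0.7],[-0.15,0.6,0,0,0,-0.96,-0.7],[-0.15,0.6,0,0,0,-0.96,-0.7],[-0.15,0.6,0,0,0,-0.96,-0.7],[-0.15,0.6,0,0,0,-0.96,-0.7],[-0.15,0.6,0,0,0,-0.96,-0.7],[-0.15,0.6,0,0,0,-0.96,-0.7]]]' 20 | head -2
python3 -m jog '[[[0,0,0.3,0,0,-0.96,-0.7],[0,0,0.3,0,0,-0.96,-0.7],[0,0,0.3,0,0,-0.96,-0.7],[0,0,0.3,0,0,-0.96,-0.7],[0,0,0.3,0,0,-0.96,-0.7],[0,0,0.3,0,0,-0.96,-0.7],[0,0,0.3,0,0,-0.96,-0.7],[0,0,0.3,0,0,-0.96,-0.7]]]' 20 | head -2
python3 -m jog '[[[0,0,0.3,0,0,-0.96,-0.7],[0,0,0.3,0,0,-0.96,-0.7],[0,0,0.3,0,0,-0.96,-0.7],[0,0,0.3,0,0,-0.96,-0.7],[0,0,0.3,0,0,-0.96,-0.7],[0,0,0.3,0,0,-0.96,-0.7],[0,0,0.3,0,0,-0.96,-0.7],[0,0,0.3,0,0,-0.96,-0.7]]]' 20 | head -2
python3 -m jog '[[[0,0,0.3,0,0,-0.95,-0.7],[0,0,0.3,0,0,-0.95,-0.7],[0,0,0.3,0,0,-0.95,-0.7],[0,0,0.3,0,0,-0.95,-0.7],[0,0,0.3,0,0,-0.95,-0.7],[0,0,0.3,0,0,-0.95,-0.7],[0,0,0.3,0,0,-0.95,-0.7],[0,0,0.3,0,0,-0.95,-0.7]]]' 20 
python3 - <<'E'
from h import *
st=read_state(); print(np.round(st['qpos'],3)); go([.4385,-.026,.01],-1.655)
s=take('side','side1'); print(proj(s,[.4385,-.026,.022]))
cv2.imwrite('pics/c2.png',cv2.resize(s['frame'][110:270,260:480],None,fx=3.5,fy=3.5,interpolation=cv2.INTER_CUBIC))
E
```

```text
time_s: 4.9
ee_pos: [0.4382, -0.0254, 0.2314]
time_s: 5.7
ee_pos: [0.4383, -0.0252, 0.1863]
time_s: 6.5
ee_pos: [0.4383, -0.0252, 0.1413]
time_s: 7.3
ee_pos: [0.4383, -0.0252, 0.0964]
tcp_rot: [0.0, -0.676, 0.737, -0.0]
force: [-0.0, 0.8, 0.3]
gripper_width: 0.0732
grasp_force: 0.0
[-0.243  0.21  -0.515  0.846  0.    -1.728]
shift [ 0.005 -0.001  0.576] turn z -0.003 | yaw now -1.657 tilt 0.02
[[351.41656899 202.34930685]]
```

View pics/c2.png

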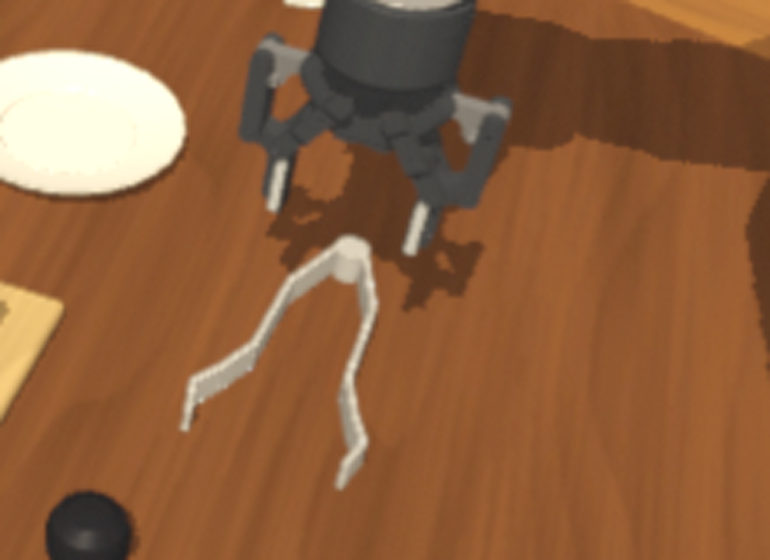

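Side crop: the open fingers, at crop (275,205) and (412,250), stand over the tongs' strips. The tail post is at crop (350,257) and the kinks at (345,380) and (255,345), so the gripper straddles them. Lowering now.

```bash

python3 -m jog '[[[0,0,0.2,0,0,0,-0.7],[0,0,0.4,0,0,0,-0.7],[0,0,0.5,0,0,0,-0.7],[0,0,0.54,0,0,0,-0.7],[0,0,0.57,0,0,0,-0.7],[0,0,0.59,0,0,0,-0.7],[0,0,0.61,0,0,0,-0.7],[0,0,0.61,0,0,0,-0.7]]]' 20
python3 -m jog '[[[0,0,0,0,0,0,-0.6],[0,0,0,0,0,0,-0.5],[0,0,0,0,0,0,-0.44],[0,0,0,0,0,0,-0.38],[0,0,0,0,0,0,-0.34],[0,0,0,0,0,0,-0.32],[0,0,0,0,0,0,-0.32],[0,0,0,0,0,0,-0.32]]]' 20
```

```text
time_s: 8.15
ee_pos: [0.4384, -0.0252, 0.0049]
tcp_rot: [0.0, -0.677, 0.736, -0.0]
force: [-0.0, -0.1, -0.4]
gripper_width: 0.0726
grasp_force: 0.0
time_s: 8.95
ee_pos: [0.4388, -0.0252, 0.0053]
tcp_rot: [0.0, -0.677, 0.736, -0.0]
force: [0.4, 0.8, 9.1]
gripper_width: 0.0565
grasp_force: 6.8
```

The upward 9 N comes from friction as the pads swing down the strips: the TCP is still 5 mm up and the tips are higher. I'll open, go lower, and close again for a fuller hold.

```bash

python3 -m jog '[[[0,0,0,0,0,0,-0.6],[0,0,0,0,0,0,-0.66],[0,0,0,0,0,0,-0.66],[0,0,0.02,0,0,0,-0.66],[0,0,0.035,0,0,0,-0.66],[0,0,0.05,0,0,0,-0.66],[0,0,0.05,0,0,0,-0.66],[0,0,0.05,0,0,0,-0.66]]]' 20
python3 -m jog '[[[0,0,0,0,0,0,-0.5],[0,0,0,0,0,0,-0.44],[0,0,0,0,0,0,-0.38],[0,0,0,0,0,0,-0.35],[0,0,0,0,0,0,-0.32],[0,0,0,0,0,0,-0.32],[0,0,0,0,0,0,-0.32],[0,0,0,0,0,0,-0.32]]]' 20
```

```text
time_s: 9.75
ee_pos: [0.4382, -0.0252, -0.0028]
tcp_rot: [-0.0, -0.677, 0.736, 0.0]
force: [-0.2, 0.4, 0.3]
gripper_width: 0.0708
grasp_force: 0.0
time_s: 10.55
ee_pos: [0.4388, -0.0252, -0.0022]
tcp_rot: [0.0, -0.677, 0.736, -0.0]
force: [-0.0, 1.9, 9.5]
gripper_width: 0.0563
grasp_force: 7.1
```

```bash

python3 -m jog '[[[0,0,-0.03,0,0,0,-0.33],[0,0,-0.08,0,0,0,-0.33],[0,0,-0.15,0,0,0,-0.33],[0,0,-0.25,0,0,0,-0.33],[0,0,-0.35,0,0,0,-0.33],[0,0,-0.43,0,0,0,-0.33],[0,0,-0.48,0,0,0,-0.33],[0,0,-0.5,0,0,0,-0.33]]]' 20
python3 - <<'E'
from h import *
s=take('side','side2')
cv2.imwrite('pics/c3.png',cv2.resize(s['frame'][90:270,250:480],None,fx=3.3,fy=3.3,interpolation=cv2.INTER_CUBIC))
E
```

```text
time_s: 11.35
ee_pos: [0.4385, -0.0252, 0.0731]
tcp_rot: [0.0, -0.677, 0.736, -0.0]
force: [0.6, 0.9, -1.1]
gripper_width: 0.0568
grasp_force: 3.6
```

View pics/c3.png

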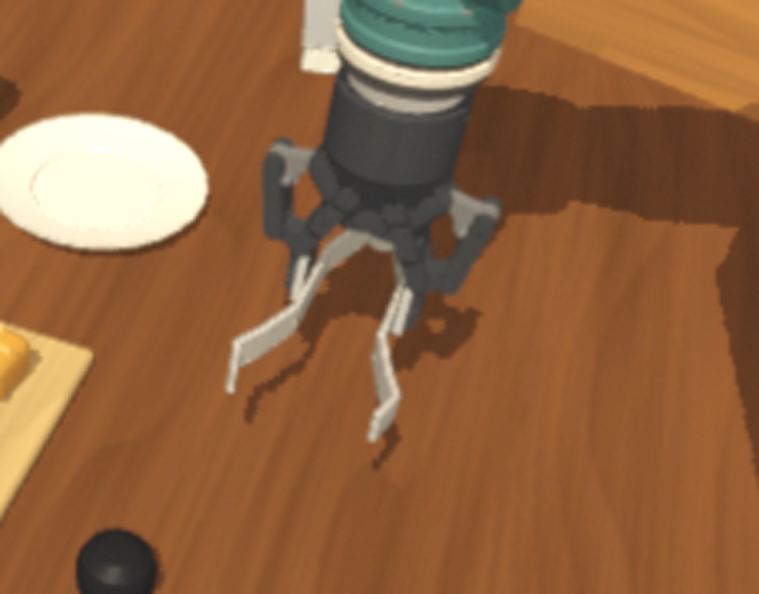

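Side crop: the tongs hang level in the fingers with their jaws open and their shadow detached below them. Outer jaw kinks are at crop (237,342) and (397,397). I'll check for droop from the kink position and plan the carry.

```bash

python3 - <<'E'
from h import *
s=take('top','top2'); b=pickle.load(open('side2.pkl','rb'))
cv2.imwrite('pics/c4.png',cv2.resize(s['frame'][190:320,210:350],None,fx=4,fy=4,interpolation=cv2.INTER_CUBIC))
for z in(.08,.09,.0975,.105): 
    p=pix2z(b,np.array([[237,340],[397,395]])/3.3+[250,90],z); print(z,p.round(4)[:,:2],p.mean(0).round(4))
# bun refine from side: silhouette + top
a=pickle.load(open('top0.pkl','rb')); b0=pickle.load(open('side0.pkl','rb'))
for s_,u in((a,[153,178,153,178]),):
  pass
th=np.linspace(0,2*np.pi,24,endpoint=False)
def ov(s,c,f):
    im=cv2.resize(s['frame'],None,fx=f,fy=f,interpolation=cv2.INTER_CUBIC)
    for z in(.018,.032):
        q=proj(s,np.c_[c[0]+.0235*np.cos(th),c[1]+.0235*np.sin(th),np.full(24,z)])
        cv2.polylines(im,[np.int32((q+.5)*f)],True,(255,0,0),1)
    m=np.int32(proj(s,[[*c,.028]])[0]*f); return im[m[1]-150:m[1]+150,m[0]-200:m[0]+200]
c=(.646,.251)
cv2.imwrite('pics/c5.png',np.vstack([np.hstack([ov(a,c,6),ov(b0,c,6)]),np.hstack([cv2.resize(s['frame'][195:295,220:353],(400,300),interpolation=cv2.INTER_CUBIC),np.zeros((300,400,3),np.uint8)])]))
E
```

```text
0.08 [[0.4969 0.0321]
 [0.3975 0.0414]] [0.4472 0.0367 0.08  ]
0.09 [[0.4953 0.0428]
 [0.3978 0.0519]] [0.4466 0.0473 0.09  ]
0.0975 [[0.4942 0.0508]
 [0.3979 0.0597]] [0.4461 0.0552 0.0975]
0.105 [[0.493  0.0587]
 [0.3981 0.0676]] [0.4456 0.0632 0.105 ]
```

View pics/c5.png

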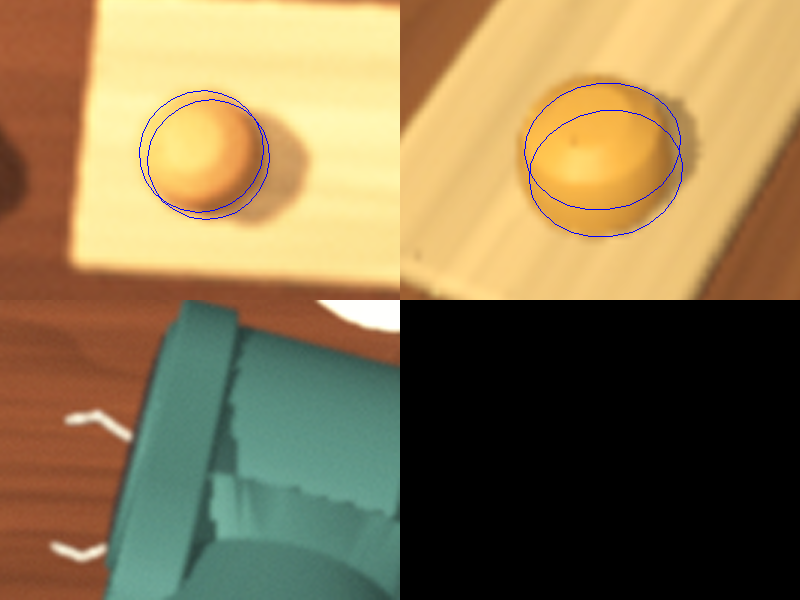

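```bash

python3 - <<'E'
from h import *
s=pickle.load(open('top2.pkl','rb')); b=pickle.load(open('side2.pkl','rb'))
U=np.array([[98,113],[83,257]])/3.0075+[219.8,194.8]; V=np.array([[237,340],[397,395]])/3.3+[249.8,89.8]
P=[]
for S,x in((s,U),(b,V)):
    K,d,R,t=cam(S); P.append((np.c_[R,t],cv2.undistortPoints(x.reshape(-1,1,2),K,d).reshape(-1,2).T))
X=cv2.triangulatePoints(P[0][0],P[1][0],P[0][1],P[1][1]); X=(X[:3]/X[3]).T
print(X.round(4)); m=X.mean(0); st=read_state(); print('mid',m.round(4),st['ee_pos'])
R=Ro.from_quat(np.array(st['tcp_rot'])[[1,2,3,0]]); print('jaw in tool',R.inv().apply(m-st['ee_pos']).round(4), 'proj err',proj(s,X)-U,proj(b,X)-V)
# carry plan
B=np.array([.646,.250]); 
for psi in (0.,.1,.2):
    o=B-.08*np.array([np.cos(psi),np.sin(psi)]); print(psi,o); go([*o,.2],psi-np.pi)
E
```

```text
[[0.4944 0.0499 0.0971]
 [0.3976 0.0578 0.096 ]]
mid [0.446  0.0539 0.0966] [ 0.43832255 -0.02519133  0.07244772]
jaw in tool [-0.0794 -0.001  -0.0241] proj err [[-0.00937301 -0.1852357 ]
 [ 0.00437029 -0.36997271]] [[0.18657866 0.05388198]
 [0.381157   0.09741037]]
0.0 [0.566 0.25 ]
shift [-1.9   -0.693 -0.85 ] turn z 2.972 | yaw now -1.655 tilt 0.02
0.1 [0.56639967 0.24201333]
shift [-1.847 -0.701 -0.85 ] turn z 2.772 | yaw now -1.655 tilt 0.02
0.2 [0.56759467 0.23410645]
shift [-1.795 -0.713 -0.85 ] turn z 2.572 | yaw now -1.655 tilt 0.02
```

Triangulation puts the jaw at tool (−0.079, −0.001), level with no droop, its centre 13 mm above the TCP. Planning three carry calls to stand over the bun with psi = 0.1.

```bash
python3 - <<'E'
from h import *
st=read_state(); R=Ro.from_quat(np.array(st['tcp_rot'])[[1,2,3,0]]); p=np.array(st['ee_pos'])
T=np.array([.5664,.242,.15]); up=np.array([0,0,.0]); n=3
for k in range(3):
    d=(T-p)/(n-k); print((R.inv().apply(d)/.15).round(3)); p=p+d; R=R*Ro.from_rotvec([0,0,.924*.5])
E
```

```text
[-0.616 -0.233 -0.172]
[-0.655  0.065 -0.172]
[-0.557  0.351 -0.172]
```

```bash

python3 -m jog '[[[-0.04,-0.01,-0.02,0,0,0.06,-0.35],[-0.11,-0.04,-0.06,0,0,0.16,-0.35],[-0.19,-0.07,-0.1,0,0,0.28,-0.35],[-0.28,-0.1,-0.16,0,0,0.42,-0.35],[-0.36,-0.14,-0.2,0,0,0.55,-0.35],[-0.45,-0.17,-0.25,0,0,0.68,-0.35],[-0.53,-0.2,-0.3,0,0,0.8,-0.35],[-0.62,-0.23,-0.35,0,0,0.92,-0.35]]]' 20
python3 -m jog '[[[-0.08,0.01,-0.03,0,0,0.12,-0.35],[-0.16,0.02,-0.06,0,0,0.24,-0.35],[-0.25,0.02,-0.09,0,0,0.36,-0.35],[-0.33,0.03,-0.1,0,0,0.48,-0.35],[-0.41,0.04,-0.12,0,0,0.6,-0.35],[-0.49,0.05,-0.14,0,0,0.7,-0.35],[-0.57,0.06,-0.15,0,0,0.81,-0.35],[-0.65,0.07,-0.15,0,0,0.92,-0.35]]]' 20
python3 -m jog '[[[-0.08,0.05,0,0,0,0.14,-0.35],[-0.17,0.1,0,0,0,0.28,-0.35],[-0.25,0.16,0,0,0,0.42,-0.35],[-0.34,0.21,0,0,0,0.56,-0.35],[-0.42,0.26,0,0,0,0.7,-0.35],[-0.49,0.31,0,0,0,0.82,-0.35],[-0.54,0.34,0,0,0,0.9,-0.35],[-0.56,0.35,0,0,0,0.93,-0.35]]]' 20
python3 - <<'E'
from h import *
st=read_state(); print(np.round(st['qpos'],3)); go([.5664,.242,.05],.1-np.pi)
s=take('top','top3'); b=take('side','side3'); print(proj(s,[.646,.25,.028]),proj(b,[.646,.25,.028]))
cv2.imwrite('pics/c6.png',np.hstack([cv2.resize(s['frame'][100:250,90:240],(400,400),interpolation=cv2.INTER_CUBIC),cv2.resize(b['frame'][130:330,130:330],(400,400),interpolation=cv2.INTER_CUBIC)]))
E
```

```text
time_s: 12.25
ee_pos: [0.4803, 0.065, 0.1244]
tcp_rot: [-0.001, -0.49, 0.872, 0.0]
force: [-0.0, 0.0, -1.2]
gripper_width: 0.0576
grasp_force: 3.6
time_s: 13.05
ee_pos: [0.522, 0.1538, 0.1467]
tcp_rot: [-0.001, -0.278, 0.961, 0.0]
force: [0.0, -0.2, -0.7]
gripper_width: 0.0576
grasp_force: 3.6
time_s: 13.85
ee_pos: [0.5647, 0.2433, 0.1463]
tcp_rot: [-0.001, -0.05, 0.999, -0.0]
force: [0.1, -0.9, -1.0]
gripper_width: 0.0577
grasp_force: 3.6
[0.274 0.452 0.012 1.132 0.    0.174]
shift [-0.011 -0.01   0.642] turn z 0.001 | yaw now -3.041 tilt 0.08
[[166.18332925 165.77330902]] [[208.21970906 268.10463969]]
```

View pics/c6.png

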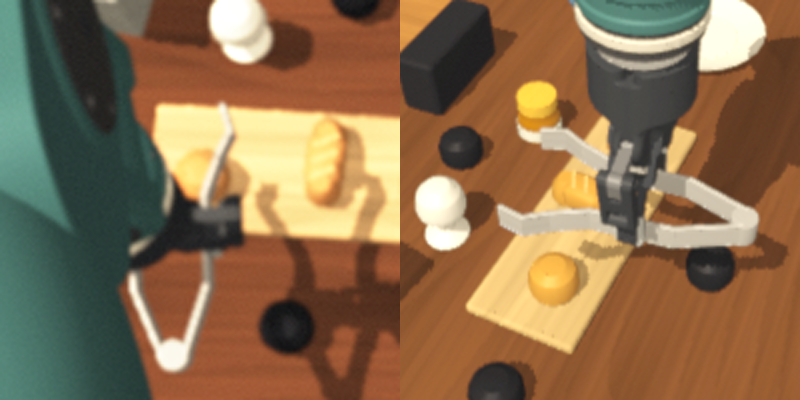

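Top and side crops: the open jaws hang ahead of the bun's place, at about 15 cm height. The bun is at crop-left (203,172) and right (553,278), untouched, and the other rolls are clear. Lowering with a small correction.

```bash

python3 -m jog '[[[-0.01,-0.01,0.03,0,0,0,-0.36],[-0.01,-0.01,0.1,0,0,0,-0.37],[-0.01,-0.01,0.2,0,0,0,-0.37],[-0.01,-0.01,0.3,0,0,0,-0.37],[-0.01,-0.01,0.4,0,0,0,-0.37],[-0.01,-0.01,0.48,0,0,0,-0.37],[-0.01,-0.01,0.53,0,0,0,-0.37],[-0.01,-0.01,0.55,0,0,0,-0.37]]]' 20
python3 - <<'E'
from h import *
go([.5664,.242,.018],.1-np.pi)
s=take('top','top4'); b=take('side','side4'); print(proj(s,[.646,.25,.028]),proj(b,[.646,.25,.028]))
cv2.imwrite('pics/c7.png',np.hstack([cv2.resize(s['frame'][110:230,110:230],(400,400),interpolation=cv2.INTER_CUBIC),cv2.resize(b['frame'][190:310,150:270],(400,400),interpolation=cv2.INTER_CUBIC)]))
E
```

```text
time_s: 14.75
ee_pos: [0.5661, 0.2412, 0.0639]
tcp_rot: [-0.001, -0.051, 0.999, -0.0]
force: [0.5, -0.5, -0.8]
gripper_width: 0.0586
grasp_force: 3.5
shift [-0.003  0.005  0.306] turn z 0.002 | yaw now -3.04 tilt 0.06
[[166.18332925 165.77330902]] [[208.21970906 268.10463969]]
```

View pics/c7.png

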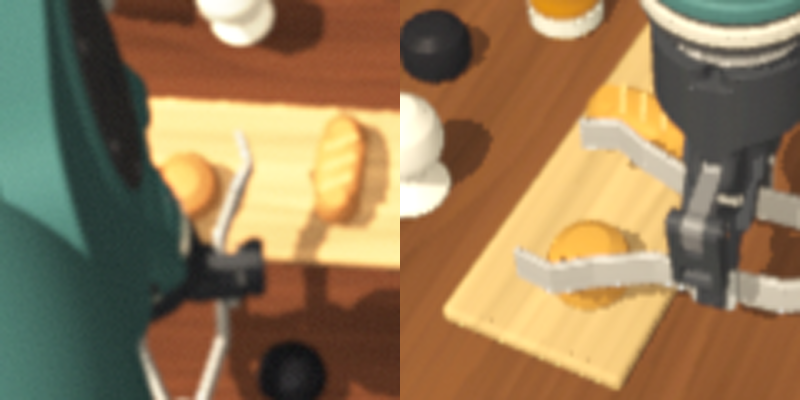

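```bash
python3 - <<'E'
from h import *
s=pickle.load(open('top4.pkl','rb')); b=pickle.load(open('side4.pkl','rb'))
st=read_state(); R=Ro.from_quat(np.array(st['tcp_rot'])[[1,2,3,0]])
W=np.array([R.apply([-.0794,-.001+e*.0492,-.0241])+st['ee_pos'] for e in(-1,0,1)]); print(W.round(4))
print('pred top',proj(s,W).round(1),'seen right kink',np.array([249,160])*.3+110)
print('pred side',proj(b,W).round(1),'seen',np.array([[625-400,122],[578-400,264]])*.3+[150,190])
E
```

```text
[[0.6504 0.1994 0.0887]
 [0.6454 0.2484 0.0887]
 [0.6405 0.2973 0.0887]]
pred top [[184.2 157.8]
 [161.3 159.6]
 [138.5 161.5]] seen right kink [184.7 158. ]
pred side [[216.3 226.1]
 [206.6 246.6]
 [196.  269.2]] seen [[217.5 226.6]
 [203.4 269.2]]
```

```bash

python3 -m jog '[[[0,0.01,0.03,0,0,0,-0.37],[0,0.01,0.09,0,0,0,-0.37],[0,0.01,0.16,0,0,0,-0.37],[0,0.01,0.22,0,0,0,-0.37],[0,0.01,0.27,0,0,0,-0.37],[0,0.01,0.29,0,0,0,-0.37],[0,0.01,0.3,0,0,0,-0.37],[0,0.01,0.3,0,0,0,-0.37]]]' 20
python3 -m jog '[[[0,0,0,0,0,0,-0.3],[0,0,0,0,0,0,-0.2],[0,0,0,0,0,0,-0.1],[0,0,0,0,0,0,0],[0,0,0,0,0,0,0.1],[0,0,0,0,0,0,0.3],[0,0,0,0,0,0,0.6],[0,0,0,0,0,0,1]]]' 22
python3 -m jog '[[[0,0,0,0,0,0,1],[0,0,0,0,0,0,1],[0,0,0,0,0,0,1],[0,0,0,0,0,0,1],[0,0,-0.02,0,0,0,1],[0,0,-0.05,0,0,0,1],[0,0,-0.08,0,0,0,1],[0,0,-0.1,0,0,0,1]]]' 22
python3 - <<'E'
from h import *
b=take('side','side5')
cv2.imwrite('pics/c8.png',cv2.resize(b['frame'][180:320,140:300],None,fx=4,fy=4,interpolation=cv2.INTER_CUBIC))
E
```

```text
time_s: 15.65
ee_pos: [0.5663, 0.2429, 0.0197]
tcp_rot: [0.0, -0.051, 0.999, 0.0]
force: [0.6, -0.3, -1.1]
gripper_width: 0.0584
grasp_force: 3.5
time_s: 16.45
ee_pos: [0.5663, 0.2429, 0.0198]
tcp_rot: [0.0, -0.051, 0.999, 0.0]
force: [0.6, 0.3, -0.9]
gripper_width: 0.0368
grasp_force: 22.0
time_s: 17.25
ee_pos: [0.5664, 0.243, 0.0354]
tcp_rot: [0.0, -0.051, 0.999, 0.0]
force: [-0.6, -0.5, -1.6]
gripper_width: 0.037
grasp_force: 22.1
```

View pics/c8.png

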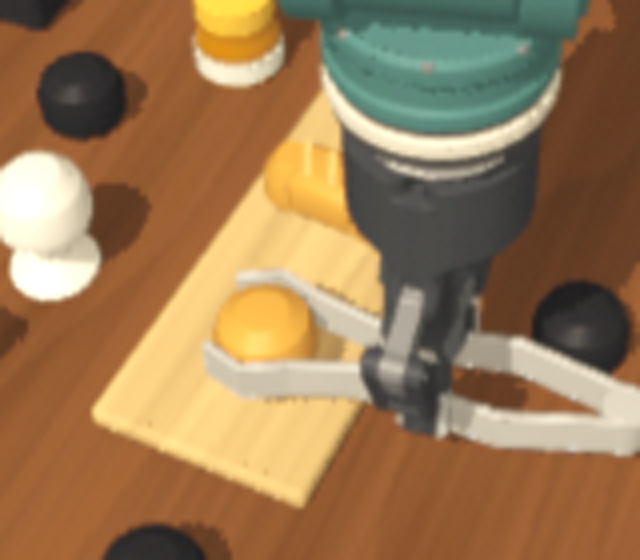

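Side crop: the bun at (263,322) is between the jaws, off the board, and the finger roll is undisturbed. The opening is 37 mm, pad force is 22 N, and the weight has risen by about 0.5 N, so the bun is held. Lifting it higher.

```bash

python3 -m jog '[[[0,0,-0.05,0,0,0,1],[0,0,-0.17,0,0,0,1],[0,0,-0.34,0,0,0,1],[0,0,-0.53,0,0,0,1],[0,0,-0.72,0,0,0,1],[0,0,-0.87,0,0,0,1],[0,0,-0.96,0,0,0,1],[0,0,-1,0,0,0,1]]]' 22
python3 - <<'E'
from h import *
st=read_state(); y=-3.04+np.pi
T=np.array([.652,-.1715])-.08*np.array([np.cos(y),np.sin(y)]); print(T)
go([*T,.185],-3.04)
E
```

```text
time_s: 18.1
ee_pos: [0.5666, 0.2431, 0.1865]
tcp_rot: [0.001, -0.051, 0.999, 0.0]
force: [0.1, 0.6, -1.6]
gripper_width: 0.0373
grasp_force: 22.3
[ 0.57241249 -0.17961344]
shift [ 0.246 -2.807  0.009] turn z -0.001 | yaw now -3.04 tilt 0.11
```

```bash

python3 -m jog '[[[0,-0.03,0,0,0,0,1],[0.01,-0.1,0,0,0,0,1],[0.02,-0.2,0,0,0,0,1],[0.03,-0.33,0,0,0,0,1],[0.04,-0.46,0,0,0,0,1],[0.05,-0.6,0,0,0,0,1],[0.06,-0.75,0,0,0,0,1],[0.08,-0.9,0,0,0,0,1]]]' 22
python3 -m jog '[[[0.01,-0.13,0,0,0,0,1],[0.02,-0.25,0,0,0,0,1],[0.03,-0.38,0,0,0,0,1],[0.04,-0.5,0,0,0,0,1],[0.05,-0.63,0,0,0,0,1],[0.06,-0.75,0,0,0,0,1],[0.08,-0.88,0,0,0,0,1],[0.09,-1,0,0,0,0,1]]]' 22
python3 -m jog '[[[0.01,-0.13,0,0,0,0,1],[0.02,-0.26,0,0,0,0,1],[0.03,-0.41,0,0,0,0,1],[0.04,-0.55,0,0,0,0,1],[0.05,-0.68,0,0,0,0,1],[0.06,-0.79,0,0,0,0,1],[0.07,-0.87,0,0,0,0,1],[0.08,-0.91,0,0,0,0,1]]]' 22
python3 - <<'E'
from h import *
b=take('side','side6'); s=take('top','top6'); st=read_state(); print(st['time_s'],st['force'],np.round(st['ee_pos'],4)); go([.5724,-.1796,.185],-3.04)
cv2.imwrite('pics/c9.png',np.hstack([cv2.resize(b['frame'][20:300,130:410],(400,400)),cv2.resize(s['frame'][50:300,190:440],(400,400))]))
R=Ro.from_quat(np.array(st['tcp_rot'])[[1,2,3,0]]); J=R.apply([-.0794,0,-.0131])+st['ee_pos']; print(J,proj(b,J),proj(s,J))
E
```

```text
time_s: 18.9
ee_pos: [0.5674, 0.1054, 0.1841]
tcp_rot: [-0.001, -0.05, 0.999, -0.0]
force: [0.5, 0.6, -1.8]
gripper_width: 0.037
grasp_force: 22.3
time_s: 19.7
ee_pos: [0.5687, -0.0451, 0.1842]
tcp_rot: [-0.001, -0.05, 0.999, 0.0]
force: [0.8, -0.2, -2.2]
gripper_width: 0.037
grasp_force: 22.3
time_s: 20.5
ee_pos: [0.5712, -0.1814, 0.1845]
tcp_rot: [-0.0, -0.05, 0.999, 0.0]
force: [0.5, 0.1, -1.7]
gripper_width: 0.0367
grasp_force: 22.3
20.6 [ 1.02676832  0.15061699 -2.70512451] [ 0.5713 -0.1808  0.1846]
shift [-0.008  0.007 -0.003] turn z -0.002 | yaw now -3.041 tilt 0.02
[ 0.65025412 -0.17279186  0.1976909 ] [[285.78072468  78.87549687]] [[370.90703356 148.30589314]]
```

View pics/c9.png

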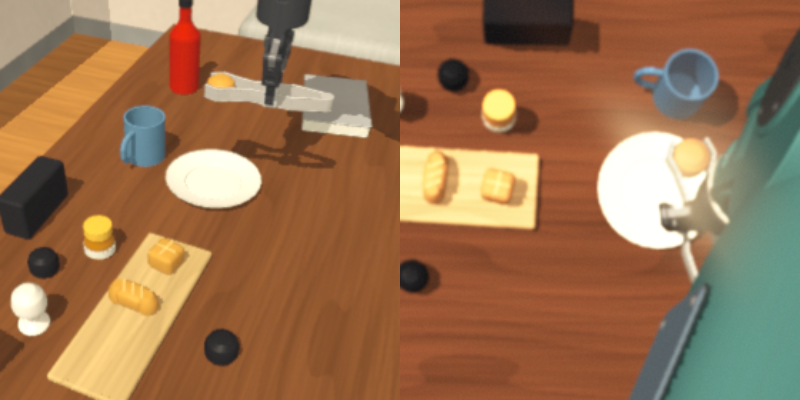

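Final view: the bun is in the tongs at crop-side (220,82) and crop-top (692,157), px (372,148), which projects to within about 4 mm of the plate's centre. It is about 17 cm above the plate, and both other rolls are still on the board. I'll trim slightly, settle and hand in.

```bash

python3 -m jog '[[[-0.01,0.01,0,0,0,0,1],[-0.01,0.02,0,0,0,0,1],[-0.01,0.02,0,0,0,0,1],[-0.01,0.02,0,0,0,0,1],[-0.01,0.02,0,0,0,0,1],[-0.01,0.02,0,0,0,0,1],[-0.01,0.02,0,0,0,0,1],[-0.01,0.02,0,0,0,0,1]]]' 22
python3 -c "from workcell import job_done; print(job_done())"
```

```text
time_s: 21.4
ee_pos: [0.5727, -0.1771, 0.1848]
tcp_rot: [-0.0, -0.051, 0.999, 0.0]
force: [0.3, 1.0, -2.4]
gripper_width: 0.0372
grasp_force: 22.3
the job is handed in; nothing more can be done
None
```

The job is handed in at 21.4 s: the tongs still hold the bun with about 22 N, some 17 cm above the plate and within about 4 mm of its centre, and the other two rolls were left where they were (the judge's verdict was not shown).

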